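Line up the mineral specimens by height beside the magnifier

ROBOT

A 7-joint arm with a two-finger parallel gripper is mounted at the origin on the work surface. World frame = base frame: x ahead of the robot, y to its left, z up, the work surface at z = 0. Lengths are in m, angles in degrees, forces in N, time in s.
With the tool pointing down it reaches from about 0.425 to 0.875 m from the base axis. Payload 4.7 kg.
Tool frame: the origin (TCP) lies between the finger pads; the fingertips stand 22 mm ahead of it and the grasp point (between the pads) lies 3 mm ahead of it (env.tip_reach is the distance from the TCP to the fingertips, in m); z points along the fingers, y is the line along which they close (so a half turn about z gives the same grasp; the last joint's range is limited). The gripper opens to 87 mm and grips with 3 to 60 N. Pads are 19 mm wide; open, the fingers measure 117 mm over their backs; the gripper's body (75 mm by 190 mm) begins 51 mm behind the grasp point.
Start: joints at [-64.567, 18.392, -4.016, 83.108, 1.295, 78.541, -3.26], TCP at [0.271, 0.591, 0.245] pointing down, gripper open.
Joint ranges: [-163.93, 163.93], [-17.29, 119.83], [-79.2, 71.16], [3.27, 140.29], [-89.18, 269.18], [5.43, 117.66], [-154.24, 154.24]. Speed limits (degrees/s): [147.25, 147.25, 180, 180, 180, 180, 180].

INTERFACE

Orientations are given as [roll, pitch, yaw] about the fixed x, y, z axes, in that order (R = Rz(yaw) Ry(pitch) Rx(roll)).
In Python, from cell import env gives the robot as it stands.
- The arm moves only by the shell command python3 -m creep 'ROWS' [FORCE]. ROWS is JSON, one flat list of numbers, 7 for each row, row after row: the finger opening in mm, from 0 to 87, then the shift along the tool's x, y, z in units of 30 mm (1.0 is 30 mm), then the turn, a rotation vector about the tool's x, y, z in units of 6 degrees (1.0 is 6 degrees). A call has 1 to 12 rows; each row is the pose to reach, as a shift and turn from the pose commanded when the call began, along the tool's axes at that moment; what a row does not reach only later rows make up. A row lasts 1/10 s, in which the tool goes at most 50 mm and 8.59 degrees, less where a joint would pass 70% of its speed; a pose out of reach is approached as far as the arm can. A call with a gripper value outside its range is refused whole. The fingers move at their own pace and stop on an object; FORCE is the grip in N (left out, the last holds). Time passes only in rows, so rows that repeat a pose let the fingers close. It gives the time, the measured TCP pose, the force, the opening and the grip force at its end, in the units of the state.
- env.get_obs(): the state, without advancing time (a new reading comes with each control period).
- env.read_camera(name): name is "scene" or "top"; returns a dict with "color" (384x512x3 uint8, red, green, blue), "depth" (384x512 float32, m along the optical axis (not along the pixel's ray), 0 where there is no reading), "fovy" (degrees; the focal length in pixels is half the picture's height over the tangent of half this angle, whatever the lens; pixels are square), "cx", "cy" (the principal point, pixels), "R" (3x3) and "t" (3): a world point X has camera coordinates R X + t. Camera axes: x right, y down, z forward; pixel columns grow to the right and rows downward; lengths in m; the calibration is good to about 2 mm. A picture is of the moment at which its call begins.
- env.sign_off(): hands the job in; it is judged then, once.
The state is a dict: "time_s": time; "qpos": joint angles; "joint_velocities": joint speeds; "effort": joint torques, N m; "tool_pos": TCP position; "tool_rot": TCP orientation; "force": force on the tool from outside, world axes, zero at the start; "wrist_torque": the same for the moment, N m; "grip_width": finger opening in m; "grasp_force": force on a finger pad.
Only numpy, scipy, OpenCV 4.12 (cv2) and the standard library are available. Lean on these libraries where they do the work, as an engineer would, in place of code of your own. Each camera call takes 0.05 s, during which the arm holds its last target. There are 200 camera calls.

TASK

Set out the four mounted mineral specimens for the class: stand one upright on each round mark of the display shelf, well centred, in order of height, with the lowest on the mark nearest the magnifier and the tallest on the mark farthest from it. Do not knock any specimen over, do not bump the magnifier and leave the brass tweezers case where it lies.

Things in the scene. Friction and masses are not known exactly. Their poses are not given: they have to be found in the camera images.
- lepidolite: Purple lepidolite, a flat book of mica plates; the lowest of the four specimens, 33 mm high with its plinth; stuck on a brown wooden plinth 42 x 42 mm and 22 mm high with upright sides, whose faces look along the body's x and y axes (grip it there; the stone is narrower than the plinth). Starts upright on the bench in the near row. Origin: centre of the plinth's underside, z up. About 55 g (up to a quarter more or less).
- magnetite: Black magnetite octahedron; second lowest, 44 mm high with its plinth; stuck on a brown wooden plinth 42 x 42 mm and 22 mm high with upright sides, whose faces look along the body's x and y axes (grip it there; the stone is narrower than the plinth). Starts upright on the bench in the near row. Origin: centre of the plinth's underside, z up. About 60 g (up to a quarter more or less).
- fossil: Beige limestone fossil, a coiled ammonite disc 36 mm across and 14 mm thick standing on edge; second tallest, 56 mm high with its plinth; stuck on a brown wooden plinth 42 x 42 mm and 22 mm high with upright sides, whose faces look along the body's x and y axes (grip it there; the stone is narrower than the plinth). Starts upright on the bench in the near row. Origin: centre of the plinth's underside, z up. About 60 g (up to a quarter more or less).
- beryl: Green beryl, an upright six-sided crystal; the tallest, 66 mm high with its plinth; stuck on a brown wooden plinth 42 x 42 mm and 22 mm high with upright sides, whose faces look along the body's x and y axes (grip it there; the stone is narrower than the plinth). Starts upright on the bench in the near row. Origin: centre of the plinth's underside, z up. About 70 g (up to a quarter more or less).
- mark_1: Flat round mark, white disc with a blue rim, 64 mm across, printed on the bright metal display shelf (a fixed plate 90 x 350 mm, 6 mm thick, its top 6 mm above the bench); the end mark on the robot's left (larger y). The four marks are alike, 85 mm apart in a straight row along the shelf's length, the body's y axis (mark_1 at its +y end), which runs roughly left to right. Origin: the mark's centre, level with the shelf's top. Fixed.
- mark_2: Flat round mark, white disc with a blue rim, 64 mm across, printed on the bright metal display shelf (a fixed plate 90 x 350 mm, 6 mm thick, its top 6 mm above the bench); second from the robot's left. The four marks are alike, 85 mm apart in a straight row along the shelf's length, the body's y axis (mark_1 at its +y end), which runs roughly left to right. Origin: the mark's centre, level with the shelf's top. Fixed.
- mark_3: Flat round mark, white disc with a blue rim, 64 mm across, printed on the bright metal display shelf (a fixed plate 90 x 350 mm, 6 mm thick, its top 6 mm above the bench); third from the robot's left. The four marks are alike, 85 mm apart in a straight row along the shelf's length, the body's y axis (mark_1 at its +y end), which runs roughly left to right. Origin: the mark's centre, level with the shelf's top. Fixed.
- mark_4: Flat round mark, white disc with a blue rim, 64 mm across, printed on the bright metal display shelf (a fixed plate 90 x 350 mm, 6 mm thick, its top 6 mm above the bench); the end mark on the robot's right (smaller y). The four marks are alike, 85 mm apart in a straight row along the shelf's length, the body's y axis (mark_1 at its +y end), which runs roughly left to right. Origin: the mark's centre, level with the shelf's top. Fixed.
- magnifier: Swing-arm magnifier, fixed to the bench beyond one end of the row of marks (left or right, which differs from start to start): round dark foot 100 mm across, thin steel column, chrome hinge 170 mm up, arm and 90 mm lens leaning along the body's +x (away from the robot), 210 mm high. Origin: centre of the foot's underside.
- tweezers_case: Brass tweezers case, 130 (x) x 30 (y) x 17 mm, lying loose on the bench beyond the other end of the row. Origin: centre of its underside. Bystander.

How it is judged (in metres and radians):
At the end, for the whole second after the job is handed in: Each specimen stands released and at rest on its own mark, upright (within 0.1 rad), its centre within 12 mm of the mark's centre: from the magnifier's end of the row outward lepidolite, magnetite, fossil, beryl (((world y of magnifier above 0 m and horizontal distance between lepidolite and mark_1 below 0.012 m and horizontal distance between magnetite and mark_2 below 0.012 m and horizontal distance between fossil and mark_3 below 0.012 m and horizontal distance between beryl and mark_4 below 0.012 m) or (world y of magnifier below 0 m and horizontal distance between lepidolite and mark_4 below 0.012 m and horizontal distance between magnetite and mark_3 below 0.012 m and horizontal distance between fossil and mark_2 below 0.012 m and horizontal distance between beryl and mark_1 below 0.012 m)) and angle between each of lepidolite, magnetite, fossil, beryl's own z axis and vertical below 0.1 rad and height (world z) of each of lepidolite, magnetite, fossil, beryl below 0.012 m and linear speed of each of lepidolite, magnetite, fossil, beryl below 0.02 m/s); the robot touches nothing.
It fails at once if a specimen is knocked over (tilted more than 0.7 rad) (angle between any of lepidolite, magnetite, fossil, beryl's own z axis and vertical above 0.7 rad).
It fails at once if the magnifier is bumped (touched with more than 3 N) (contact force between magnifier and anything else above 3 N).
It fails at once if the tweezers case is moved more than 15 mm (distance of tweezers_case from where it was at the start of the episode above 0.015 m).
It also fails if it takes over 86 s, if anything falls off the work surface, if the arm or the gripper's body presses on something with over 40 N, if the wrist force passes 120 N, or if a joint passes its speed limit or range.

## Working session

There is one attempt and no reset: what is moved stays moved. The work goes in short steps, Python scripts to look and compute and a shell command to move; the robot and the scene stay as the last step left them, time stands still between calls to the robot, and variables do not carry over. Pictures are saved under pics/ and viewed, at most 14 in all, crops included, and the job is handed in when it is done.

```bash
ls; mkdir -p pics; python3 - <<'E'
from cell import env
import cv2, numpy as np
o=env.get_obs(); print({k:np.round(v,3).tolist() for k,v in o.items()}, env.tip_reach)
for n in ("top","scene"):
    c=env.read_camera(n); np.savez(f"{n}0.npz",**c); print(n,c["fovy"],c["cx"],c["cy"],c["R"],c["t"])
    cv2.imwrite(f"pics/{n}0.png",cv2.resize(c["color"][:,:,::-1],(800,600)))
E
```

```text
pics
{'time_s': 0.0, 'qpos': [-64.568, 18.438, -4.017, 83.176, 1.294, 78.539, -3.26], 'joint_velocities': [-0.013, 0.026, 0.051, 0.013, -0.028, 0.059, 0.066], 'effort': [0.0, -49.129, -0.404, -31.253, -0.064, 0.044, 0.0], 'tool_pos': [0.271, 0.59, 0.243], 'tool_rot': [-179.893, 0.005, 155.38], 'force': [-0.061, -0.051, 0.223], 'wrist_torque': [0.031, 0.002, -0.022], 'grasp_force': 0.0, 'grip_width': 0.087} 0.022
top 47.95607726175575 253.3257071251826 188.30050124556033 [[ 0.01501668 -0.99971162 -0.01873959]
 [-0.99264547 -0.01265374 -0.12039454]
 [ 0.1201227   0.02040969 -0.99254923]] [0.00814916 0.54193368 1.1998021 ]
scene 50.61261412683359 252.21920632409572 193.95174047982167 [[ 0.65684251  0.75402654  0.0013777 ]
 [ 0.46190055 -0.40092217 -0.79114429]
 [-0.59599144  0.52029356 -0.611628  ]] [-0.36281284 -0.23459772  1.33067582]
```

View pics/top0.png

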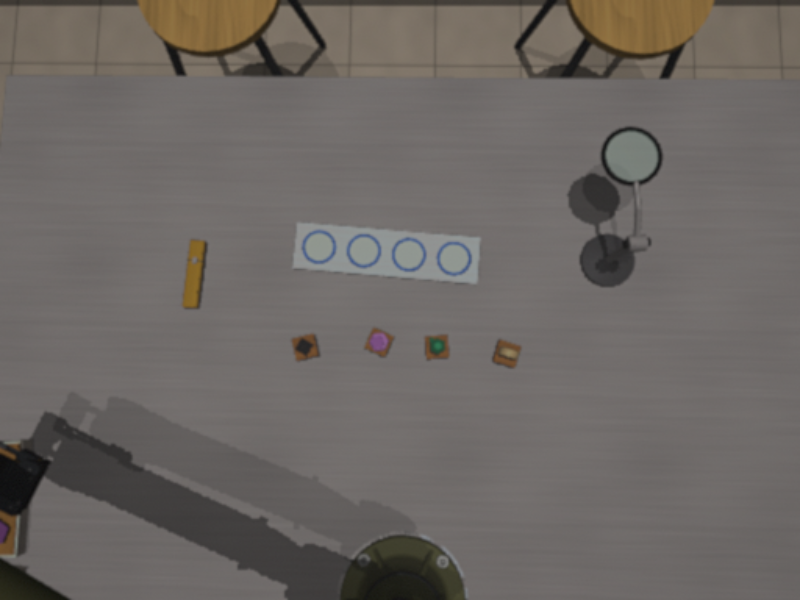

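View pics/scene0.png

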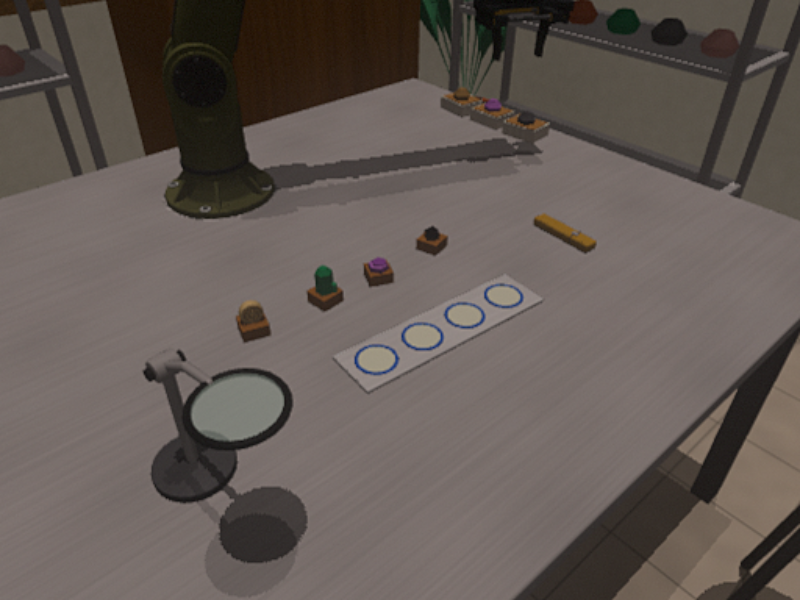

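The top view shows, left to right (800x600 px), magnetite (306,347), lepidolite (379,342), beryl (437,347), fossil (507,353), with marks at (319,247), (364,251), (409,254), (454,258). The magnifier is on the right (y<0) and the tweezers case is at (195,273). So lepidolite goes to mark_4, magnetite to 3, fossil to 2 and beryl to 1.

```bash
python3 - <<'E'
import cv2, numpy as np
c=np.load("top0.npz")["color"]
cv2.imwrite("pics/crop1.png",cv2.resize(c[135:240,180:340,::-1],None,fx=5,fy=5,interpolation=cv2.INTER_CUBIC))
E
```

```text
(no output)
```

View pics/crop1.png

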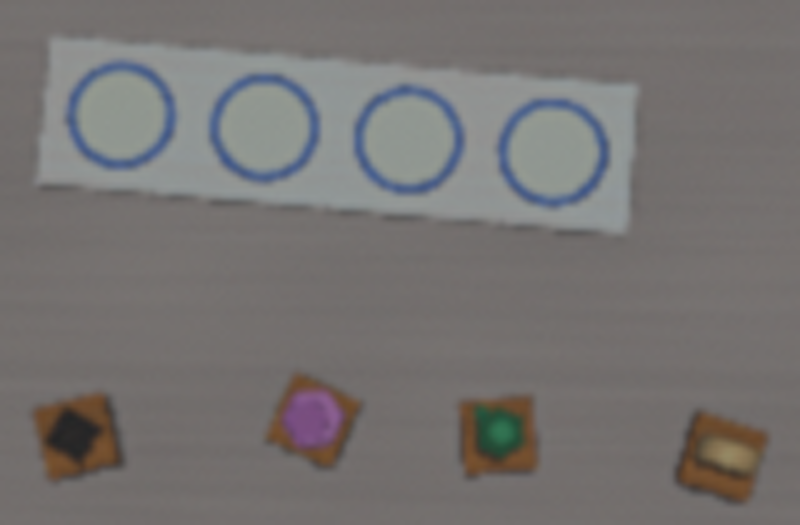

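Crop, plinth-top corners: magnetite (35,408)-(123,466), lepidolite (300,373)-(333,467), beryl (460,401)-(538,470), fossil (699,411)-(746,503). Mark centres are at (121,115), (265,128), (409,140), (554,152).

```bash
cat > h.py <<'E'
import numpy as np, json
from scipy.spatial.transform import Rotation as Ro
from cell import env
def px2w(c,uv,z):
    f=c["color"].shape[0]/2/np.tan(np.radians(c["fovy"])/2)
    uv=np.atleast_2d(uv); R,t=c["R"],c["t"]
    d=np.c_[(uv[:,0]-c["cx"])/f,(uv[:,1]-c["cy"])/f,np.ones(len(uv))]@R   # rows R^T d
    o=-R.T@t; return o+d*((z-o[2])/d[:,2])[:,None]
def rel(*goals):
    "goals (x,y,z,yaw) -> rows in units from the present pose"
    o=env.get_obs(); R=Ro.from_euler("xyz",o["tool_rot"],degrees=True); p=np.array(o["tool_pos"])
    print("t",round(o["time_s"],2),"p",np.round(p,4),np.round(o["tool_rot"],2),"w",round(o["grip_width"],4))
    for g in goals:
        s=R.inv().apply(np.array(g[:3])-p)/.03
        r=(R.inv()*Ro.from_euler("xyz",[180,0,g[3]],degrees=True)).as_rotvec(degrees=True)/6
        print(g,"->",np.round(s,2).tolist(),np.round(r,2).tolist())
E
cat > m.py <<'E'
from h import *
c=dict(np.load("top0.npz")); n=lambda q:(np.array(q)+.5)/5-.5+np.array([180,135])
sc={}
for k,q in dict(magnetite=[(35,408),(107,395),(123,466),(51,481)],lepidolite=[(300,373),(362,402),(333,467),(268,440)],
  beryl=[(460,401),(533,396),(538,470),(466,475)],fossil=[(699,411),(768,433),(746,503),(677,482)]).items():
    w=px2w(c,n(q),.022)[:,:2]; e=np.roll(w,-1,0)-w
    a=np.degrees(np.angle(np.mean(np.exp(4j*np.arctan2(e[:,1],e[:,0])))))/4
    sc[k]=[*w.mean(0),a]; print(k,np.round(w.mean(0),4),"yaw",round(a,1),"edges",np.round(np.linalg.norm(e,axis=1),4))
m=px2w(c,n([(121,115),(265,128),(409,140),(554,152)]),.006); sc["marks"]=m[:,:2].tolist()
print(np.round(m,4),np.linalg.norm(np.diff(m,axis=0),axis=1)); d=m[0]-m[3]; print("shelf yaw",np.degrees(np.arctan2(-d[0],d[1])))
json.dump(sc,open("sc.json","w"))
f=px2w(c,np.array([[606,260],[195,273]])*.64,.0); print("magnifier,case",f)
rel((*sc["magnetite"][:2],.14,90+sc["magnetite"][2]))
E
python3 m.py
```

```text
magnetite [0.4436 0.1802] yaw 13.1 edges [0.0419 0.0417 0.042  0.0428]
lepidolite [0.4552 0.0448] yaw -23.4 edges [0.0393 0.0405 0.0402 0.0424]
beryl [ 0.4482 -0.06  ] yaw 4.7 edges [0.0418 0.0422 0.041  0.0422]
fossil [ 0.4376 -0.1869] yaw -17.0 edges [0.0409 0.0418 0.0406 0.0424]
[[ 0.6344  0.1637  0.006 ]
 [ 0.6276  0.0785  0.006 ]
 [ 0.6214 -0.0064  0.006 ]
 [ 0.6152 -0.0915  0.006 ]] [0.08547583 0.08508028 0.08533312]
shelf yaw -4.290950489908087
magnifier,case [[ 0.61546265 -0.37721799  0.        ]
 [ 0.58137776  0.39741964  0.        ]]
t 0.1 p [0.2707 0.5905 0.2436] [-1.7991e+02  1.0000e-02  1.5537e+02] w 0.0869
(np.float64(0.4436197242668021), np.float64(0.18016822817330153), 0.14, np.float64(103.06463075668145)) -> [-10.94, -10.03, 3.47] [-0.01, 0.01, 8.72]
```

```bash
python3 -m creep '[87,-2,-1.8,0.6,0,0,1.4, 87,-4,-3.6,1.2,0,0,2.8, 87,-6,-5.5,2,0,0,4.2, 87,-8,-7.3,2.6,0,0,5.6, 87,-9.5,-8.7,3,0,0,7, 87,-10.5,-9.6,3.4,0,0,8.2, 87,-10.94,-10.03,3.47,0,0,8.72, 87,-10.94,-10.03,3.47,0,0,8.72, 87,-10.94,-10.03,3.47,0,0,8.72, 87,-10.94,-10.03,3.47,0,0,8.72]' 20; python3 -c "
from h import *
s=json.load(open('sc.json'));rel((*s['magnetite'][:2],.027,90+s['magnetite'][2]))"
```

```text
time_s: 1.1
tool_pos: [0.4449, 0.1736, 0.139]
tool_rot: [-179.9, 0.2, 102.5]
force: [-0.0, -0.1, 0.4]
grip_width: 0.0867
grasp_force: 0.0
t 1.1 p [0.4449 0.1736 0.139 ] [-1.7987e+02  1.7000e-01  1.0252e+02] w 0.0867
(0.4436197242668021, 0.18016822817330153, 0.027, 103.06463075668145) -> [0.23, 0.01, 3.73] [-0.02, 0.03, -0.09]
```

```bash
python3 -m creep '[87,0,0,0.8,0,0,0, 87,0,0,1.6,0,0,0, 87,0,0,2,0,0,0, 87,0,0,2,0,0,0, 87,0,0,2,0,0,0]'; python3 -c "
from h import *
s=json.load(open('sc.json'));rel((*s['magnetite'][:2],.027,90+s['magnetite'][2]))"
```

```text
time_s: 1.6
tool_pos: [0.444, 0.1811, 0.0809]
tool_rot: [180.0, -0.0, 103.1]
force: [0.0, -0.2, -0.2]
grip_width: 0.0868
grasp_force: 0.0
t 1.6 p [0.444  0.1811 0.0809] [179.98  -0.   103.09] w 0.0868
(0.4436197242668021, 0.18016822817330153, 0.027, 103.06463075668145) -> [-0.03, -0.02, 1.8] [0.0, -0.0, 0.0]
```

```bash
python3 -m creep '[87,0,0,0.7,0,0,0, 87,0,0,1.4,0,0,0, 87,0,0,1.8,0,0,0, 87,0,0,1.8,0,0,0, 87,0,0,1.8,0,0,0, 36,0,0,1.8,0,0,0, 36,0,0,1.8,0,0,0, 36,0,0,1.8,0,0,0, 36,0,0,1.8,0,0,0, 36,0,0,1.8,0,0,0, 36,0,0,1.8,0,0,0, 36,0,0,1.8,0,0,0]' 20; python3 -c "
from h import *
s=json.load(open('sc.json'));p=s['magnetite'];m=s['marks'][2];rel((*p[:2],.14,90+p[2]),(*m,.14,85.7),(*m,.035,85.7))"
```

```text
time_s: 2.8
tool_pos: [0.444, 0.1806, 0.0265]
tool_rot: [180.0, -0.0, 103.1]
force: [1.0, -0.7, 0.9]
grip_width: 0.0419
grasp_force: 20.0
t 2.8 p [0.444  0.1806 0.0265] [179.99  -0.   103.06] w 0.0419
(0.4436197242668021, 0.18016822817330153, 0.14, 103.06463075668145) -> [-0.01, -0.01, -3.78] [0.0, -0.0, -0.0]
(0.6213738987980643, -0.0063577189207406765, 0.14, 85.7) -> [-7.41, 4.35, -3.78] [0.0, -0.0, 2.89]
(0.6213738987980643, -0.0063577189207406765, 0.035, 85.7) -> [-7.41, 4.35, -0.28] [0.0, -0.0, 2.89]
```

```bash
python3 -m creep '[36,0,0,-1,0,0,0, 36,0,0,-2.2,0,0,0, 36,-0.4,0.2,-3.2,0,0,0.2, 36,-1.4,0.8,-3.7,0,0,0.6, 36,-2.7,1.6,-3.7,0,0,1.1, 36,-4,2.35,-3.7,0,0,1.6, 36,-5.3,3.1,-3.7,0,0,2.1, 36,-6.4,3.75,-3.7,0,0,2.5, 36,-7.1,4.15,-3.5,0,0,2.8, 36,-7.41,4.35,-2.8,0,0,2.89, 36,-7.41,4.35,-2,0,0,2.89, 36,-7.41,4.35,-1.5,0,0,2.89]' && python3 -m creep '[36,0,0,0,0,0,0, 36,0,0,0,0,0,0, 36,0,0,0,0,0,0]'; python3 -c "
from h import *
s=json.load(open('sc.json'));m=s['marks'][2];rel((*m,.033,85.7))"
```

```text
time_s: 4.0
tool_pos: [0.6201, -0.0069, 0.0692]
tool_rot: [-179.8, 0.0, 85.7]
force: [-0.2, 0.3, -0.4]
grip_width: 0.0417
grasp_force: 20.0
time_s: 4.3
tool_pos: [0.6221, -0.0061, 0.0729]
tool_rot: [179.9, -0.0, 85.7]
force: [-0.3, 0.4, -0.4]
grip_width: 0.0416
grasp_force: 20.0
t 4.3 p [ 0.6221 -0.0061  0.0729] [ 1.7987e+02 -4.0000e-02  8.5750e+01] w 0.0416
(0.6213738987980643, -0.0063577189207406765, 0.033, 85.7) -> [-0.01, -0.03, 1.33] [0.02, -0.01, 0.01]
```

```bash
python3 -m creep '[36,0,0,0.6,0,0,0, 36,0,0,1,0,0,0, 36,0,0,1.2,0,0,0, 36,0,0,1.3,0,0,0, 36,0,0,1.3,0,0,0, 36,0,0,1.3,0,0,0, 60,0,0,1.3,0,0,0, 75,0,0,1.3,0,0,0, 75,0,0,1.3,0,0,0, 75,0,0,1.3,0,0,0, 75,0,0,0.6,0,0,0, 87,0,0,-0.6,0,0,0]'; python3 -c "
from h import *
s=json.load(open('sc.json'));p=s['lepidolite'];rel((*p[:2],.14,90+p[2]),(*p[:2],.08,90+p[2]))"
```

```text
time_s: 5.5
tool_pos: [0.6189, -0.0064, 0.0874]
tool_rot: [-179.7, 0.1, 85.7]
force: [0.9, -0.9, 0.6]
grip_width: 0.0766
grasp_force: 0.0
t 5.5 p [ 0.6189 -0.0064  0.0874] [-1.7967e+02  7.0000e-02  8.5710e+01] w 0.0766
(0.4552382149215237, 0.04481099376188777, 0.14, 66.61414460131807) -> [1.29, -5.58, -1.72] [-0.05, 0.02, 3.18]
(0.4552382149215237, 0.04481099376188777, 0.08, 66.61414460131807) -> [1.3, -5.57, 0.28] [-0.05, 0.02, 3.18]
```

```bash
python3 -m creep '[87,0,0,-0.8,0,0,0, 87,0.1,-0.5,-1.3,0,0,0.4, 87,0.4,-1.7,-1.3,0,0,1, 87,0.7,-3,-1.3,0,0,1.7, 87,1,-4.3,-1.2,0,0,2.4, 87,1.2,-5.2,-0.9,0,0,2.9, 87,1.3,-5.67,-0.3,0,0,3.18, 87,1.3,-5.67,0.2,0,0,3.18, 87,1.3,-5.67,0.2,0,0,3.18, 87,1.3,-5.67,0.2,0,0,3.18, 87,1.3,-5.67,0.2,0,0,3.18]'; python3 - <<'E'
from h import *
import cv2
s=json.load(open('sc.json'));p=s['lepidolite'];rel((*p[:2],.0265,90+p[2]))
c=env.read_camera("scene"); cv2.imwrite("pics/s1.png",cv2.resize(c["color"][100:300,100:400,::-1],(800,533),interpolation=cv2.INTER_CUBIC))
E
```

```text
time_s: 6.6
tool_pos: [0.4555, 0.045, 0.0844]
tool_rot: [179.9, -0.1, 66.6]
force: [-0.3, -0.2, 0.8]
grip_width: 0.087
grasp_force: 0.0
t 6.6 p [0.4555 0.045  0.0844] [ 1.7992e+02 -5.0000e-02  6.6610e+01] w 0.087
(0.4552382149215237, 0.04481099376188777, 0.0265, 66.61414460131807) -> [-0.01, -0.01, 1.93] [0.01, -0.01, -0.0]
```

View pics/s1.png

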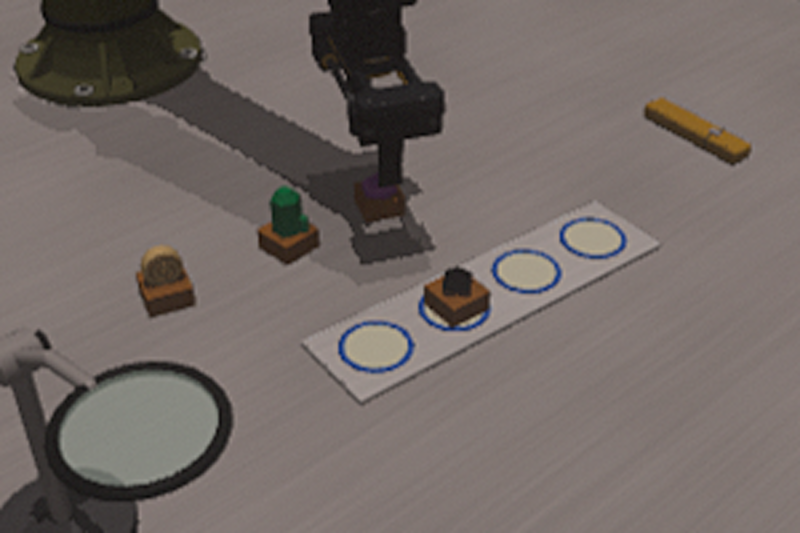

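Magnetite stands upright on mark_3 at crop (457,298), and the open gripper hovers over lepidolite at (380,200).

```bash
python3 -m creep '[87,0,0,0.7,0,0,0, 87,0,0,1.4,0,0,0, 87,0,0,1.9,0,0,0, 87,0,0,1.9,0,0,0, 87,0,0,1.9,0,0,0, 36,0,0,1.9,0,0,0, 36,0,0,1.9,0,0,0, 36,0,0,1.9,0,0,0, 36,0,0,1.9,0,0,0, 36,0,0,1.9,0,0,0, 36,0,0,1.9,0,0,0]' 20; python3 -c "
from h import *
s=json.load(open('sc.json'));m=s['marks'][3];rel((*m,.14,85.7),(*m,.033,85.7))"
```

```text
time_s: 7.75
tool_pos: [0.4545, 0.0452, 0.0265]
tool_rot: [180.0, -0.0, 66.6]
force: [0.1, 0.1, -1.0]
grip_width: 0.0464
grasp_force: 0.0
t 7.75 p [0.4545 0.0452 0.0265] [ 1.7999e+02 -1.0000e-02  6.6640e+01] w 0.0464
(0.6152203686059096, -0.0914686824708696, 0.14, 85.7) -> [-2.06, 6.72, -3.78] [0.0, -0.0, -3.18]
(0.6152203686059096, -0.0914686824708696, 0.033, 85.7) -> [-2.06, 6.72, -0.21] [0.0, -0.0, -3.18]
```

```bash
python3 -m creep '[36,0,0,0,0,0,0, 36,0,0,0,0,0,0, 36,0,0,-0.6,0,0,0, 36,0,0,-1.8,0,0,0, 36,0,0,-3,0,0,0, 36,-0.2,0.6,-3.7,0,0,-0.4, 36,-0.6,1.9,-3.7,0,0,-1, 36,-1,3.2,-3.7,0,0,-1.6, 36,-1.4,4.5,-3.7,0,0,-2.2, 36,-1.8,5.8,-3.7,0,0,-2.8, 36,-2,6.5,-3.3,0,0,-3.1, 36,-2.06,6.72,-2.6,0,0,-3.18]' && python3 -m creep '[36,0,0,0.7,0,0,0, 36,0,0,1.1,0,0,0, 36,0,0,1.1,0,0,0, 36,0,0,1.1,0,0,0]'; python3 -c "
from h import *
s=json.load(open('sc.json'));m=s['marks'][3];rel((*m,.033,85.7))"
```

```text
time_s: 8.95
tool_pos: [0.6177, -0.0947, 0.1051]
tool_rot: [179.8, 0.1, 85.6]
force: [-0.2, 0.3, -1.2]
grip_width: 0.0418
grasp_force: 20.0
time_s: 9.35
tool_pos: [0.6152, -0.0913, 0.0719]
tool_rot: [180.0, -0.0, 85.7]
force: [0.2, -0.6, 0.1]
grip_width: 0.0421
grasp_force: 20.0
t 9.35 p [ 0.6152 -0.0913  0.0719] [ 1.7998e+02 -1.0000e-02  8.5730e+01] w 0.0421
(0.6152203686059096, -0.0914686824708696, 0.033, 85.7) -> [-0.0, 0.0, 1.3] [0.0, -0.0, 0.01]
```

```bash
python3 -m creep '[36,0,0,0.6,0,0,0, 36,0,0,1,0,0,0, 36,0,0,1.2,0,0,0, 36,0,0,1.29,0,0,0, 36,0,0,1.29,0,0,0, 36,0,0,1.29,0,0,0, 60,0,0,1.29,0,0,0, 75,0,0,1.29,0,0,0, 75,0,0,1.29,0,0,0, 75,0,0,1.29,0,0,0, 75,0,0,0.6,0,0,0, 87,0,0,-0.6,0,0,0]'; python3 -c "
from h import *
s=json.load(open('sc.json'));p=s['fossil'];rel((*p[:2],.14,90+p[2]),(*p[:2],.083,90+p[2]))"
```

```text
time_s: 10.55
tool_pos: [0.6129, -0.0911, 0.0875]
tool_rot: [-179.7, 0.0, 85.7]
force: [0.7, 0.1, 1.0]
grip_width: 0.0765
grasp_force: 0.0
t 10.55 p [ 0.6129 -0.0911  0.0875] [-1.7967e+02  3.0000e-02  8.5720e+01] w 0.0765
(0.4376375956232271, -0.18685940343695778, 0.14, 72.96212122257566) -> [-3.62, -5.6, -1.72] [-0.05, 0.01, 2.13]
(0.4376375956232271, -0.18685940343695778, 0.083, 72.96212122257566) -> [-3.62, -5.58, 0.18] [-0.05, 0.01, 2.13]
```

```bash
python3 -m creep '[87,0,0,-0.8,0,0,0, 87,-0.3,-0.5,-1.3,0,0,0.3, 87,-1,-1.6,-1.3,0,0,0.7, 87,-1.8,-2.8,-1.3,0,0,1.1, 87,-2.6,-4,-1.2,0,0,1.6, 87,-3.3,-5.1,-1,0,0,2, 87,-3.6,-5.6,-0.5,0,0,2.13, 87,-3.62,-5.67,0,0,0,2.13, 87,-3.62,-5.67,0.1,0,0,2.13, 87,-3.62,-5.67,0.1,0,0,2.13, 87,-3.62,-5.67,0.1,0,0,2.13, 87,-3.62,-5.67,0.1,0,0,2.13]'; python3 -c "
from h import *
s=json.load(open('sc.json'));p=s['fossil'];rel((*p[:2],.0265,90+p[2]))"
```

```text
time_s: 11.75
tool_pos: [0.4383, -0.1871, 0.0871]
tool_rot: [179.9, 0.0, 73.0]
force: [0.0, 0.5, 0.5]
grip_width: 0.0868
grasp_force: 0.0
t 11.75 p [ 0.4383 -0.1871  0.0871] [179.93   0.    72.98] w 0.0868
(0.4376375956232271, -0.18685940343695778, 0.0265, 72.96212122257566) -> [0.0, -0.03, 2.02] [0.01, 0.0, 0.0]
```

```bash
python3 -m creep '[87,0,0,0.8,0,0,0, 87,0,0,1.5,0,0,0, 87,0,0,2,0,0,0, 87,0,0,2,0,0,0, 80,0,0,2,0,0,0, 36,0,0,2,0,0,0, 36,0,0,2,0,0,0, 36,0,0,2,0,0,0, 36,0,0,2,0,0,0, 36,0,0,2,0,0,0, 36,0,0,2,0,0,0, 36,0,0,2,0,0,0]' 20; python3 -c "
from h import *
s=json.load(open('sc.json'));m=s['marks'][1];rel((*m,.14,85.7),(*m,.033,85.7))"
```

```text
time_s: 12.95
tool_pos: [0.4374, -0.1871, 0.0265]
tool_rot: [180.0, -0.0, 72.9]
force: [0.7, -0.8, 0.9]
grip_width: 0.0416
grasp_force: 20.0
t 12.95 p [ 0.4374 -0.1871  0.0265] [ 1.7999e+02 -1.0000e-02  7.2940e+01] w 0.0416
(0.6275583285494393, 0.0784974878679357, 0.14, 85.7) -> [10.32, 3.46, -3.78] [0.0, -0.0, -2.13]
(0.6275583285494393, 0.0784974878679357, 0.033, 85.7) -> [10.32, 3.46, -0.21] [0.0, -0.0, -2.13]
```

```bash
python3 -m creep '[36,0,0,-0.9,0,0,0, 36,0,0,-2.1,0,0,0, 36,0,0,-3.3,0,0,0, 36,0.8,0.3,-3.8,0,0,-0.2, 36,2.1,0.7,-3.8,0,0,-0.5, 36,3.5,1.2,-3.8,0,0,-0.8, 36,4.9,1.65,-3.8,0,0,-1.1, 36,6.3,2.1,-3.8,0,0,-1.4, 36,7.7,2.6,-3.8,0,0,-1.7, 36,9,3,-3.8,0,0,-2, 36,9.9,3.3,-3.6,0,0,-2.1, 36,10.32,3.46,-3,0,0,-2.13]' && python3 -m creep '[36,0,0,0.7,0,0,0, 36,0,0,1.5,0,0,0, 36,0,0,1.5,0,0,0, 36,0,0,1.5,0,0,0, 36,0,0,1.5,0,0,0]'; python3 -c "
from h import *
s=json.load(open('sc.json'));m=s['marks'][1];rel((*m,.033,85.7))"
```

```text
time_s: 14.15
tool_pos: [0.6297, 0.0826, 0.1171]
tool_rot: [179.8, -0.1, 86.0]
force: [0.2, -0.2, -0.5]
grip_width: 0.0416
grasp_force: 20.0
time_s: 14.65
tool_pos: [0.6283, 0.0783, 0.0729]
tool_rot: [179.9, -0.0, 85.7]
force: [0.8, 0.2, -1.0]
grip_width: 0.0417
grasp_force: 20.0
t 14.65 p [0.6283 0.0783 0.0729] [ 1.7988e+02 -3.0000e-02  8.5700e+01] w 0.0417
(0.6275583285494393, 0.0784974878679357, 0.033, 85.7) -> [0.0, -0.03, 1.33] [0.02, -0.01, -0.0]
```

```bash
python3 -m creep '[36,0,0,0.6,0,0,0, 36,0,0,1,0,0,0, 36,0,0,1.2,0,0,0, 36,0,0,1.29,0,0,0, 36,0,0,1.29,0,0,0, 36,0,0,1.29,0,0,0, 60,0,0,1.29,0,0,0, 75,0,0,1.29,0,0,0, 75,0,0,1.29,0,0,0, 75,0,0,1.29,0,0,0, 75,0,0,0.6,0,0,0, 87,0,0,-0.6,0,0,0]'; python3 -c "
from h import *
s=json.load(open('sc.json'));p=s['beryl'];rel((*p[:2],.14,90+p[2]),(*p[:2],.09,90+p[2]))"
```

```text
time_s: 15.85
tool_pos: [0.6251, 0.0782, 0.0874]
tool_rot: [-179.7, 0.1, 85.7]
force: [0.5, 0.6, 0.7]
grip_width: 0.0769
grasp_force: 0.0
t 15.85 p [0.6251 0.0782 0.0874] [-1.7968e+02  1.1000e-01  8.5720e+01] w 0.0769
(0.4481741909367391, -0.06001444387058154, 0.14, 94.726813012081) -> [-5.04, -5.55, -1.71] [-0.05, 0.01, -1.5]
(0.4481741909367391, -0.06001444387058154, 0.09, 94.726813012081) -> [-5.03, -5.54, -0.05] [-0.05, 0.01, -1.5]
```

```bash
python3 -m creep '[87,0,0,-0.9,0,0,0, 87,-0.3,-0.4,-1.5,0,0,-0.2, 87,-1.1,-1.3,-1.5,0,0,-0.4, 87,-2,-2.3,-1.5,0,0,-0.7, 87,-3,-3.3,-1.5,0,0,-1, 87,-4,-4.4,-1.4,0,0,-1.2, 87,-4.7,-5.2,-1,0,0,-1.4, 87,-5.04,-5.64,-0.4,0,0,-1.5, 87,-5.04,-5.64,0,0,0,-1.5, 87,-5.04,-5.64,0,0,0,-1.5, 87,-5.04,-5.64,0,0,0,-1.5, 87,-5.04,-5.64,0,0,0,-1.5]'; python3 -c "
from h import *
s=json.load(open('sc.json'));p=s['beryl'];rel((*p[:2],.0275,90+p[2]))"
```

```text
time_s: 17.05
tool_pos: [0.4489, -0.0592, 0.0901]
tool_rot: [179.9, 0.0, 94.8]
force: [0.2, -0.4, 0.3]
grip_width: 0.087
grasp_force: 0.0
t 17.05 p [ 0.4489 -0.0592  0.0901] [1.7992e+02 4.0000e-02 9.4790e+01] w 0.087
(0.4481741909367391, -0.06001444387058154, 0.0275, 94.726813012081) -> [-0.02, -0.03, 2.09] [0.01, 0.01, 0.01]
```

```bash
python3 -m creep '[87,0,0,0.8,0,0,0, 87,0,0,1.5,0,0,0, 87,0,0,2.07,0,0,0, 87,0,0,2.07,0,0,0, 80,0,0,2.07,0,0,0, 36,0,0,2.07,0,0,0, 36,0,0,2.07,0,0,0, 36,0,0,2.07,0,0,0, 36,0,0,2.07,0,0,0, 36,0,0,2.07,0,0,0, 36,0,0,2.07,0,0,0, 36,0,0,2.07,0,0,0]' 20; python3 -c "
from h import *
s=json.load(open('sc.json'));m=s['marks'][0];rel((*m,.14,85.7),(*m,.034,85.7))"
```

```text
time_s: 18.25
tool_pos: [0.4475, -0.0598, 0.0275]
tool_rot: [180.0, -0.0, 94.7]
force: [0.3, -0.3, 1.7]
grip_width: 0.0419
grasp_force: 20.0
t 18.25 p [ 0.4475 -0.0598  0.0275] [179.98  -0.    94.71] w 0.0419
(0.6343662017895927, 0.1637017758014545, 0.14, 85.7) -> [6.91, 6.82, -3.75] [0.0, -0.0, 1.5]
(0.6343662017895927, 0.1637017758014545, 0.034, 85.7) -> [6.91, 6.82, -0.21] [0.0, -0.0, 1.5]
```

```bash
python3 -m creep '[36,0,0,-0.9,0,0,0, 36,0,0,-2.1,0,0,0, 36,0,0,-3.3,0,0,0, 36,0.6,0.6,-3.8,0,0,0.2, 36,1.5,1.5,-3.8,0,0,0.4, 36,2.5,2.5,-3.8,0,0,0.6, 36,3.5,3.5,-3.8,0,0,0.8, 36,4.5,4.4,-3.8,0,0,1, 36,5.4,5.3,-3.8,0,0,1.2, 36,6.2,6.1,-3.8,0,0,1.4, 36,6.7,6.6,-3.6,0,0,1.5, 36,6.91,6.82,-3,0,0,1.5]' && python3 -m creep '[36,0,0,0.7,0,0,0, 36,0,0,1.5,0,0,0, 36,0,0,1.5,0,0,0, 36,0,0,1.5,0,0,0, 36,0,0,1.5,0,0,0]'; python3 -c "
from h import *
s=json.load(open('sc.json'));m=s['marks'][0];rel((*m,.034,85.7))"
```

```text
time_s: 19.45
tool_pos: [0.6362, 0.167, 0.118]
tool_rot: [179.8, -0.1, 85.9]
force: [0.5, 0.1, -1.3]
grip_width: 0.0419
grasp_force: 20.0
time_s: 19.95
tool_pos: [0.6352, 0.1637, 0.0738]
tool_rot: [179.9, -0.0, 85.7]
force: [1.2, 0.5, -1.1]
grip_width: 0.0415
grasp_force: 20.0
t 19.95 p [0.6352 0.1637 0.0738] [ 1.7988e+02 -5.0000e-02  8.5700e+01] w 0.0415
(0.6343662017895927, 0.1637017758014545, 0.034, 85.7) -> [-0.0, -0.03, 1.33] [0.02, -0.01, 0.0]
```

Release, then rise and back off for a check.

```bash
python3 -m creep '[36,0,0,0.6,0,0,0, 36,0,0,1,0,0,0, 36,0,0,1.2,0,0,0, 36,0,0,1.29,0,0,0, 36,0,0,1.29,0,0,0, 36,0,0,1.29,0,0,0, 60,0,0,1.29,0,0,0, 75,0,0,1.29,0,0,0, 75,0,0,1.29,0,0,0, 75,0,0,1.29,0,0,0, 75,0,0,0.6,0,0,0, 87,0,0,-0.6,0,0,0]' && python3 -m creep '[87,0,0,-1,0,0,0, 87,0,0,-2.5,0,0,0, 87,0,-1,-3.5,0,0,0, 87,0,-2.5,-3.5,0,0,0, 87,0,-4,-3.5,0,0,0, 87,0,-5.5,-3.5,0,0,0, 87,0,-6,-3.5,0,0,0, 87,0,-6,-3.5,0,0,0, 87,0,-6,-3.5,0,0,0, 87,0,-6,-3.5,0,0,0]'; python3 - <<'E'
from h import *
import cv2
c=env.read_camera("top"); np.savez("top1.npz",**c)
cv2.imwrite("pics/t2.png",cv2.resize(c["color"][135:240,180:340,::-1],None,fx=5,fy=5,interpolation=cv2.INTER_CUBIC))
c=env.read_camera("scene"); cv2.imwrite("pics/s2.png",cv2.resize(c["color"][100:300,100:400,::-1],(800,533),interpolation=cv2.INTER_CUBIC))
E
```

```text
time_s: 21.15
tool_pos: [0.632, 0.1632, 0.0881]
tool_rot: [-179.7, 0.1, 85.7]
force: [0.0, 0.3, -0.8]
grip_width: 0.0768
grasp_force: 0.0
time_s: 22.15
tool_pos: [0.4561, 0.1767, 0.1956]
tool_rot: [179.9, 0.0, 85.6]
force: [-0.0, -0.9, -0.3]
grip_width: 0.087
grasp_force: 0.0
```

View pics/t2.png

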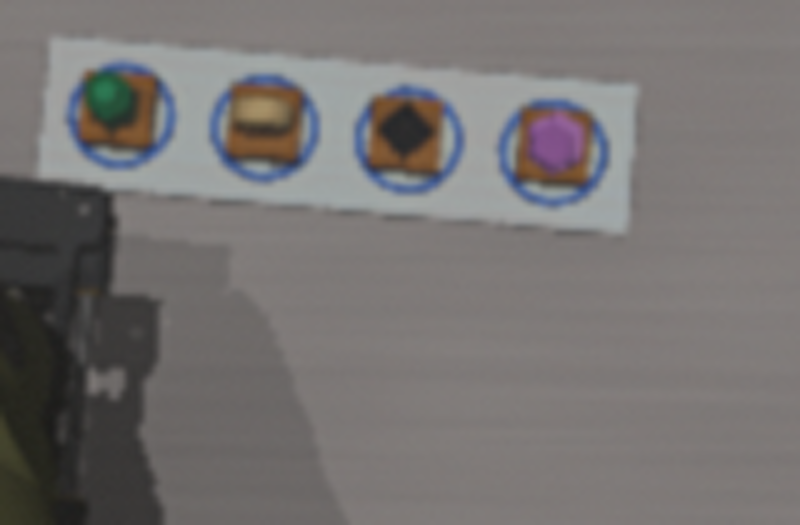

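View pics/s2.png

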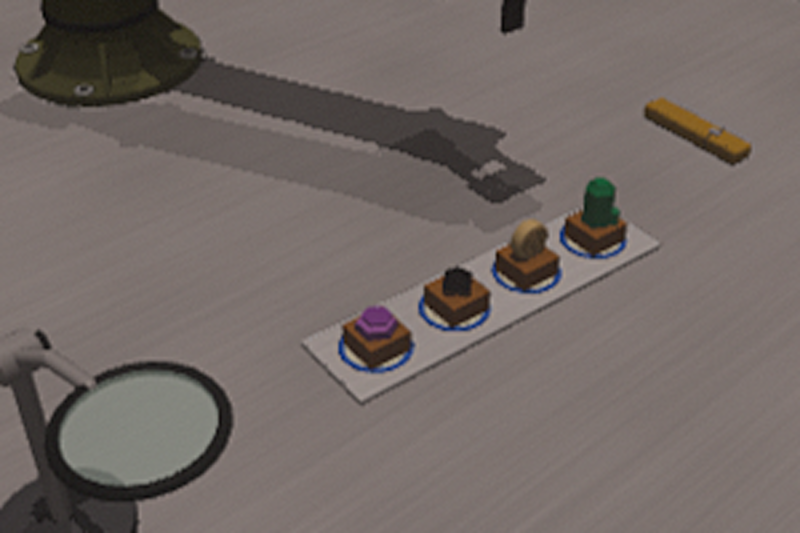

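All four specimens stand upright. Their plinth tops at (119,110), (265,123), (407,134) and (554,145) sit within about 7 px of the mark centres, and the 22 mm height parallax explains about 5 px of that. The errors are therefore a few millimetres at most. The case and magnifier look untouched, and the arm is clear.

```bash
python3 -c "
from cell import env
print(env.sign_off())"
```

```text
the job is handed in; nothing more can be done
None
```

Job handed in at about 22 s: lepidolite, magnetite, fossil and beryl stand upright on marks 4, 3, 2 and 1, outward from the magnifier, and the last pictures show each within a few millimetres of centre; the sign-off returned no verdict.

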